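Seat a sample vial in the matching well of a block heater

ROBOT

A 6-joint arm with a two-finger parallel gripper is mounted at the origin on the work surface. World frame = base frame: x ahead of the robot, y to its left, z up, the work surface at z = 0. Lengths are in m, angles in rad, forces in N, time in s.
With the tool pointing down it reaches from about 0.4 to 0.825 m from the base axis. Payload 7 kg.
Tool frame: the origin (TCP) lies at the centre of the arm's flange, where the gripper is bolted on; the fingertips stand 178 mm ahead of it and the grasp point (between the pads) lies 159 mm ahead of it; z points along the fingers, y is the direction in which the jaws open and shut (so a half turn about z gives the same grasp; the last joint's range is limited). The gripper opens to 88 mm and grips with 3 to 60 N. Pads are 19 mm wide; open, the fingers measure 130 mm over their backs; the gripper's body (78 mm by 193 mm) begins 47 mm behind the grasp point.
Start: joints at [0.288, 0.359, 0.012, 0, -1.224, -0.288], TCP at [0.675, -0, 0.405] pointing down, gripper open.
Joint ranges: [-3.07, 3.07], [-1.43, 2.12], [-1.02, 1.25], [-3.03, 1.67], [-3.05, -0], [-3.03, 3.03]. Speed limits (rad/s): [2.39, 2.39, 3.01, 3.14, 3.14, 3.14].

INTERFACE

Orientations are given as [roll, pitch, yaw] about the fixed x, y, z axes, in that order (R = Rz(yaw) Ry(pitch) Rx(roll)).
In Python, from station import * gives the robot as it stands.
- The arm moves only by the tool send_rows, never from a script. Its argument "motion" is a list of rows, each an object with "offset": the shift along the tool's x, y, z in cm, a list of three; "turn": the turn about the tool's z in degrees. In form: [{"offset": [x, y, z], "turn": turn}, ...]. A call has 1 to 8 rows; each row is the pose to reach, as a shift and turn from the pose commanded when the call began, along the tool's axes at that moment; what a row does not reach only later rows make up. A row lasts 1/10 s, in which the tool goes at most 50 mm and 8.59 degrees, less where a joint would pass 70% of its speed; a pose out of reach is approached as far as the arm can. A call with a gripper value outside its range is refused whole. "hand" is the opening, from -1 (shut) to 1 (fully open), set as the call begins (left out, the last holds). The fingers move at their own pace and stop on an object; "squeeze" is the grip in N (left out, the last holds). Time passes only in rows, so rows that repeat a pose let the fingers close. It gives the time, the measured TCP pose, the force and the opening at its end, in the units of the state.
- get_state(): the state, without advancing time (a new reading comes with each control period).
- grab_frame(name): name is "scene" or "side" or "wrist"; returns a dict with "frame" (400x640x3 uint8, blue, green, red), "range_z" (400x640 float32, m along the optical axis (not along the pixel's ray), 0 where there is no reading), "vertical_fov" (degrees; the focal length in pixels is half the picture's height over the tangent of half this angle, whatever the lens; pixels are square), "cx", "cy" (the principal point, pixels), "cam_to_world" (4x4, takes a point from camera to world coordinates). Camera axes: x right, y up, looking along -z (the intrinsics and any distortion apply to the point x, -y, -z); pixel columns grow to the right and rows downward; lengths in m; the calibration is good to about 2 mm. A picture is of the moment at which its call begins.
- job_done(): hands the job in, once; it reports no verdict.
The state is a dict: "t": time; "q": joint angles; "qd": joint speeds; "joint_efforts": joint torques, N m; "eef_pos": TCP position; "ee_rot": TCP orientation; "force": force on the tool from outside, world axes, zero at the start; "moment": the same for the moment, N m; "width": finger opening in m.
Only numpy, scipy, OpenCV 4.12 (cv2) and the standard library are available. Lean on these libraries where they do the work, as an engineer would, in place of code of your own. Each camera call takes 0.05 s, during which the arm holds its last target. There are 200 camera calls.

TASK

Take the vial that stands on the blue hexagonal pad and put it in the well of the block heater that matches its diameter, pushing it down gently until it is fully home and upright, then let go. The metal block has some play in the heater, so feel for the well; the vial is glass, so never press or knock it hard against the heater or drop it. Leave the other two vials on the white board, the bottle and the beaker where they are.

Things in the scene. Friction and masses are not known exactly. Their poses are not given: they have to be found in the camera images.
- heater: Bench block heater, fixed: white housing 120 mm (x) by 244 mm (y), rim 68 mm high, with a 40 mm high grey control panel (200 mm long) along its -x side, reaching to x = -110 mm. Origin: centre of the housing's underside, z up. In its recess lies a loose aluminium block, 66 by 196 mm, top face 74 mm above the origin. The glass stands at most 30 N against the heater.
- row_nominal (a point): Point fixed to the heater, 74 mm above its origin, same axes: middle of the block's top face if the block lay centred. The real block lies up to 10 mm to either side along y (seen as unequal gaps at its ends, or felt; not measured here), with no play in x, held by about 12 N of friction. From the block's middle, wells for 12, 16, 20, 24, 28 mm vials lie at y = -72, -36, 0, 36, 72 mm.
- full_depth (a point): Point fixed to the heater, 24 mm above its origin: height of a vial's underside when fully home, 50 mm below the block's top, cap and 16 mm of glass showing. Wells are 1.5 mm wider than their vials, mouths bevelled 1.5 mm. In each, a copper pad stands raised 7 to 13 mm above this height, yields to about 5 N, stays where it is left, and stops firmly at this height.
- hex_pad: Fixed blue hexagonal pad, about 80 mm across, 10 mm thick; origin at the centre of its underside. The vial to be loaded stands at its centre, within a few mm.
- board: Fixed white board 170 (x) by 70 (y) by 10 mm, origin at the centre of its underside. The other two vials stand on it, 90 mm apart.
- vial_slim: Capped amber glass vial, glass body 16 mm in diameter, 18 mm across its white ribbed cap, 90 mm tall in all (cap = top 24 mm), about 40 to 85 g, standing upright. Origin: centre of its underside, z up along the vial. The foot has a 1.5 mm bevel. Any of the three vials may be the one on the blue pad.
- vial_medium: Capped amber glass vial, glass body 20 mm in diameter, 22 mm across its white ribbed cap, 90 mm tall in all (cap = top 24 mm), about 40 to 85 g, standing upright. Origin: centre of its underside, z up along the vial. The foot has a 1.5 mm bevel. Any of the three vials may be the one on the blue pad.
- vial_wide: Capped amber glass vial, glass body 24 mm in diameter, 26 mm across its white ribbed cap, 90 mm tall in all (cap = top 24 mm), about 40 to 85 g, standing upright. Origin: centre of its underside, z up along the vial. The foot has a 1.5 mm bevel. Any of the three vials may be the one on the blue pad.
- reagent_bottle: White plastic bottle with red cap, 64 mm in diameter, 150 mm tall, a bystander. Origin: centre of its underside.
- beaker: Clear glass beaker, 68 mm in diameter, 85 mm tall, a bystander. Origin: centre of its underside.
Mind the look-alikes: they are no part of the job. There is more than one size of the hex_pad; the one meant has the size given above.

How it is judged:
On the way, in this order (a step that is already met when the one before it is completed fails the run):
1. the vial is lifted off the pad (height (world z) of any of vial_slim, vial_medium, vial_wide above 0.03 m), for 0.1 s.
2. it is fully home in its matching well (((z of vial_slim in the frame of heater between 0.018 and 0.027 m and y of vial_slim in the frame of heater between -0.05 and -0.022 m and x of vial_slim in the frame of heater between -0.006 and 0.006 m and angle between vial_slim's own z axis and vertical below 0.08 rad) or (z of vial_medium in the frame of heater between 0.018 and 0.027 m and y of vial_medium in the frame of heater between -0.014 and 0.014 m and x of vial_medium in the frame of heater between -0.006 and 0.006 m and angle between vial_medium's own z axis and vertical below 0.08 rad) or (z of vial_wide in the frame of heater between 0.018 and 0.027 m and y of vial_wide in the frame of heater between 0.022 and 0.05 m and x of vial_wide in the frame of heater between -0.006 and 0.006 m and angle between vial_wide's own z axis and vertical below 0.08 rad))), for 0.2 s.
At the end, for the whole second after the job is handed in: The vial that stood on the blue pad is upright (within 0.08 rad) and at rest in the well of its own diameter, its underside at most 27 mm above the heater's origin (within 3 mm of fully home); the other two vials stand upright within 15 mm of where they stood on the white board (((z of vial_slim in the frame of heater between 0.018 and 0.027 m and y of vial_slim in the frame of heater between -0.05 and -0.022 m and x of vial_slim in the frame of heater between -0.006 and 0.006 m and angle between each of vial_slim, vial_medium, vial_wide's own z axis and vertical below 0.08 rad and linear speed of vial_slim below 0.02 m/s and distance of each of vial_medium, vial_wide from where it was at the start of the episode below 0.015 m and horizontal distance between each of vial_medium, vial_wide and hex_pad above 0.05 m) or (z of vial_medium in the frame of heater between 0.018 and 0.027 m and y of vial_medium in the frame of heater between -0.014 and 0.014 m and x of vial_medium in the frame of heater between -0.006 and 0.006 m and angle between each of vial_medium, vial_slim, vial_wide's own z axis and vertical below 0.08 rad and linear speed of vial_medium below 0.02 m/s and distance of each of vial_slim, vial_wide from where it was at the start of the episode below 0.015 m and horizontal distance between each of vial_slim, vial_wide and hex_pad above 0.05 m) or (z of vial_wide in the frame of heater between 0.018 and 0.027 m and y of vial_wide in the frame of heater between 0.022 and 0.05 m and x of vial_wide in the frame of heater between -0.006 and 0.006 m and angle between each of vial_wide, vial_slim, vial_medium's own z axis and vertical below 0.08 rad and linear speed of vial_wide below 0.02 m/s and distance of each of vial_slim, vial_medium from where it was at the start of the episode below 0.015 m and horizontal distance between each of vial_slim, vial_medium and hex_pad above 0.05 m))); the robot touches nothing.
It fails at once if a vial is pressed or knocked against the heater with more than 30 N (contact force between any of vial_slim, vial_medium, vial_wide and heater above 30 N).
It fails at once if a vial is tipped over (angle between any of vial_slim, vial_medium, vial_wide's own z axis and vertical above 0.5 rad).
It fails at once if the bottle or the beaker is moved more than 20 mm (distance of any of reagent_bottle, beaker from where it was at the start of the episode above 0.02 m).
It also fails if it takes over 72 s, if anything falls off the work surface, if the arm or the gripper's body presses on something with over 40 N, if the wrist force passes 120 N, or if a joint passes its speed limit or range.

## Working session

There is one attempt and no reset: what is moved stays moved. The work goes in short steps, Python scripts to look and compute and a tool call to move; the robot and the scene stay as the last step left them, time stands still between calls to the robot, and variables do not carry over. Pictures are saved under pics/ and viewed, about 8 in all and at most 12, crops included, and the job is handed in when it is done.

Besides the shell and the picture viewer there is one more tool, called after "Request:" as name(argument=value, ...), one argument or row to a line, values as JSON. send_rows: Moves the arm, as the interface text tells. Its arguments: {"type":"object","properties":{"motion":{"type":"array"},"hand":{"type":"number"},"squeeze":{"type":"number"}},"required":["motion"]}

```bash
mkdir -p pics; cat > h.py <<'E'
from station import *
import numpy as np, cv2, pickle
def grab(n,save=None):
    f=grab_frame(n)
    pickle.dump(f,open(f'{n}.pkl','wb'))
    if save: cv2.imwrite(f'pics/{save}.png',f['frame'])
    return f
def load(n): return pickle.load(open(f'{n}.pkl','rb'))
def cloud(f):
    H,W=f['range_z'].shape; fl=H/2/np.tan(np.radians(f['vertical_fov'])/2)
    v,u=np.mgrid[:H,:W]; d=f['range_z']
    P=np.stack([(u-f['cx'])/fl*d,-(v-f['cy'])/fl*d,-d,np.ones_like(d)],-1)@np.array(f['cam_to_world']).T
    P=P[...,:3]; P[d==0]=np.nan; return P
E
python3 - <<'E'
from h import *
for n in ['scene','side','wrist']:
    f=grab(n,n+'0'); print(n,{k:v for k,v in f.items() if k not in('frame','range_z')})
print(get_state())
a=[load(n)['frame'] for n in ['scene','side']]
cv2.imwrite('pics/both.png',cv2.resize(np.vstack(a),None,fx=.75,fy=.75))
E
```

```text
scene {'vertical_fov': 47.79320801276404, 'cx': 311.4795152509952, 'cy': 197.58296780621703, 'cam_to_world': array([[ 0.25810637, -0.5578089 ,  0.78881578,  1.33307425],
       [ 0.96603905,  0.13867313, -0.21803282, -0.09723746],
       [ 0.01223309,  0.8183025 ,  0.57465761,  0.60512437],
       [ 0.        ,  0.        ,  0.        ,  1.        ]])}
side {'vertical_fov': 44.18822284258642, 'cx': 316.585588855077, 'cy': 198.64519593925465, 'cam_to_world': array([[-0.9953437 ,  0.07108795, -0.06509544,  0.51388559],
       [-0.09587666, -0.66060524,  0.74458605,  0.76664744],
       [ 0.00992871,  0.74736017,  0.66434494,  0.67270601],
       [ 0.        ,  0.        ,  0.        ,  1.        ]])}
wrist {'vertical_fov': 59.84256359280867, 'cx': 319.3451318076117, 'cy': 200.09144140511097, 'cam_to_world': array([[-9.99999195e-01, -1.63405307e-04,  1.25838686e-03,
         6.75150320e-01],
       [-1.72566276e-04, -9.64949808e-01, -2.62434444e-01,
        -6.92988187e-02],
       [ 1.25716334e-03, -2.62434450e-01,  9.64949003e-01,
         3.84951311e-01],
       [ 0.00000000e+00,  0.00000000e+00,  0.00000000e+00,
         1.00000000e+00]])}
{'t': 0.15, 'q': array([ 2.88074907e-01,  3.59236424e-01,  1.12861794e-02, -2.74177341e-04,
       -1.22408983e+00, -2.88121388e-01]), 'qd': array([-0.00092397, -0.00077051,  0.00147494,  0.00031942,  0.00112753,
        0.00029197]), 'joint_efforts': array([ 1.39394037e-04, -5.83274567e+01,  2.93289685e+01,  7.00122759e+00,
        8.75052094e-03, -9.76538854e-05]), 'eef_pos': array([ 6.74863536e-01, -1.56336142e-05,  4.03932478e-01]), 'ee_rot': array([ 3.14032693e+00, -1.06292749e-04, -1.57093607e+00]), 'force': array([-0.34712979,  0.11591929,  0.51764043]), 'moment': array([-0.01186487,  0.03941505,  0.02884203]), 'width': 0.08772215517529415}
```

View pics/scene0.png

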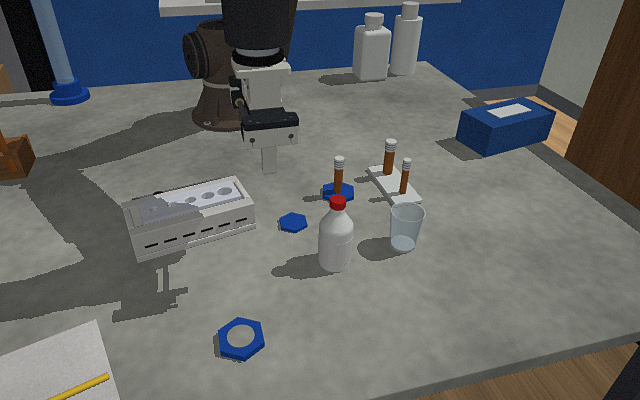

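View pics/side0.png

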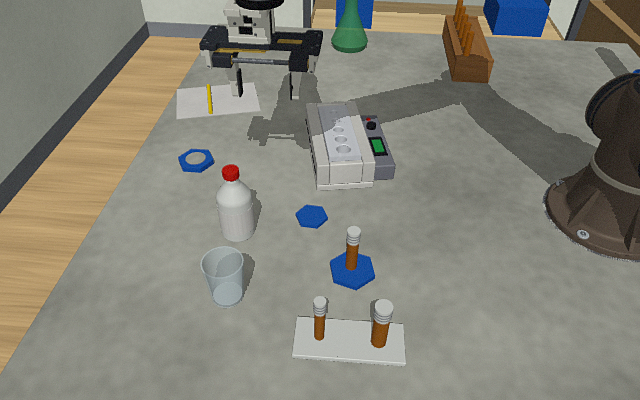

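The side picture has three blue hexagons: the pad with a vial at (352,270), a small bare one at (312,216) and a ring at (196,160). The first fits because a vial stands on it. The board vials are at (320,318) and (381,325), the heater at (345,145), the bottle at (236,205) and the beaker at (224,275). Next I'll measure them.

```bash
python3 - <<'E'
from h import *
def fitc(p): # circle fit
    A=np.c_[2*p[:,:2],np.ones(len(p))]; b=(p[:,:2]**2).sum(1); s=np.linalg.lstsq(A,b,rcond=None)[0]
    return s[:2], np.sqrt(s[2]+s[:2]@s[:2])
for n in ['scene','side']:
    f=load(n); P=cloud(f); B,G,R=[f['frame'][...,i].astype(int) for i in range(3)]
    print(n)
    m=(B>90)&(B>R+50)&(B>G+40)
    nn,l,st,c=cv2.connectedComponentsWithStats(m.astype(np.uint8))
    for i in range(1,nn):
        if st[i,4]>120:
            q=P[l==i]; q=q[np.isfinite(q).all(1)&(q[:,2]<.03)&(q[:,2]>-.02)]
            if len(q)>80: r=cv2.minEnclosingCircle(q[:,:2].astype(np.float32)); print(' blue',c[i].round(),np.round(r[0],4),'R',round(r[1],4),'z',np.median(q[:,2]).round(4))
    am=(R>110)&(R>B+50)&(G<R*.7)
    nn,l,st,c=cv2.connectedComponentsWithStats(am.astype(np.uint8))
    for i in range(1,nn):
        if st[i,4]>60:
            q=P[l==i]; q=q[np.isfinite(q).all(1)]
            q=q[(q[:,2]>.02)&(q[:,2]<.09)]
            if len(q)<40: continue
            cc=np.median(q[:,:2],0)
            Q=P.reshape(-1,3); k=np.isfinite(Q).all(1)&(np.hypot(*(Q[:,:2]-cc).T)<.03)
            Q=Q[k]; top=Q[(Q[:,2]>.0955)&(Q[:,2]<.11)]; body=Q[(Q[:,2]>.03)&(Q[:,2]<.065)]
            tc=cv2.minEnclosingCircle(top[:,:2].astype(np.float32)) if len(top)>3 else None
            print(' amber',c[i].round(),cc.round(4),'pxw',st[i,2],'body',[np.round(x,4) for x in fitc(body)],'top',len(top),tc, Q[:,2].max())
    # heater top
    Q=P.reshape(-1,3); k=np.isfinite(Q).all(1)&(Q[:,2]>.055)&(Q[:,2]<.085)&(Q[:,1]<.03)&(Q[:,1]>-.4)&(Q[:,0]>.3)&(Q[:,0]<.85)
    q=Q[k]; print(' heater',len(q),q.min(0).round(3),q.max(0).round(3),cv2.minAreaRect(q[:,:2].astype(np.float32)))
    b=q[(q[:,2]>.0715)]; print(' block',len(b),cv2.minAreaRect(b[:,:2].astype(np.float32)) if len(b)>5 else '')
    print(np.histogram(q[:,2],bins=np.arange(.055,.0851,.002)))
E
```

```text
scene
 blue [126.  54.] [-0.85   -0.4615] R 0.665 z 0.0138
 blue [344. 192.] [0.5013 0.1963] R 0.0412 z 0.0087
 blue [293. 222.] [0.5873 0.0696] R 0.0328 z 0.0066
 blue [241. 340.] [ 0.86 -0.08] R 0.0397 z 0.0107
 heater 4587 [ 0.468 -0.272  0.055] [ 0.635 -0.011  0.077] ((0.5499036312103271, -0.14174804091453552), (0.12495806813240051, 0.24440284073352814), 11.977265357971191)
 block 1596 ((0.5487359166145325, -0.13656756281852722), (0.07103453576564789, 0.19627374410629272), 11.908141136169434)
(array([ 113,  127,  149,  161,  221,  935, 1030,  190,  749,  859,   53,
          0,    0,    0,    0]), array([0.055, 0.057, 0.059, 0.061, 0.063, 0.065, 0.067, 0.069, 0.071,
       0.073, 0.075, 0.077, 0.079, 0.081, 0.083, 0.085]))
side
 blue [196. 161.] [ 0.8595 -0.0778] R 0.0408 z 0.012
 blue [311. 216.] [0.5849 0.0705] R 0.0322 z 0.0079
 blue [352. 272.] [0.5006 0.1992] R 0.0416 z 0.0101
 amber [469.  35.] [ 0.1835 -0.6386] pxw 48 body [array([ 0.1769, -0.6336]), np.float64(0.0182)] top 0 None 0.07085153179605752
 amber [352. 257.] [0.5022 0.2046] pxw 12 body [array([0.5026, 0.1963]), 
[... 293 characters left out ...]
1384
 amber [380. 335.] [0.4547 0.352 ] pxw 16 body [array([0.4545, 0.3418]), np.float64(0.0113)] top 257 ((0.45433273911476135, 0.34196844696998596), 0.013890217058360577) 0.10232789628471817
 heater 3751 [ 0.466 -0.27   0.055] [ 0.633 -0.007  0.078] ((0.5494760870933533, -0.13957811892032623), (0.12002544105052948, 0.25063303112983704), 12.242020606994629)
 block 1412 ((0.5463712215423584, -0.14364784955978394), (0.10436774045228958, 0.22175119817256927), 16.51053810119629)
(array([ 50,  79,  76,  92, 121, 296, 987, 601, 193, 748, 487,  21,   0,
         0,   0]), array([0.055, 0.057, 0.059, 0.061, 0.063, 0.065, 0.067, 0.069, 0.071,
       0.073, 0.075, 0.077, 0.079, 0.081, 0.083, 0.085]))
```

View pics/wrist0.png

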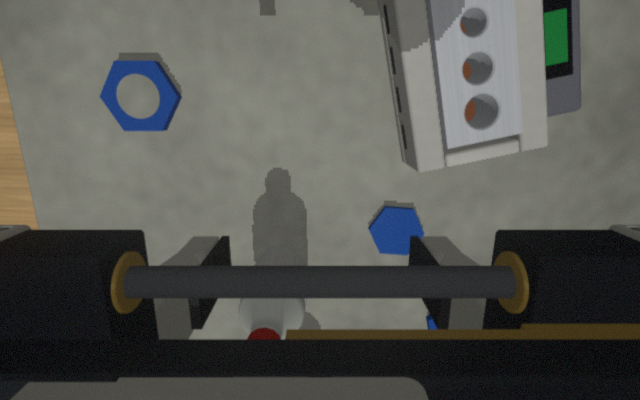

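Radii fitted on the vials are 9.2 (pad), 7.3 and 11.3 mm (board), so the pad holds the medium vial, and it goes in the middle well. The pad vial stands at about (0.5025, 0.196). I'll move above it, and work out the bottle and well positions from the frames I have.

Request:
send_rows(
  motion=[
    {"offset": [-4.9, 4.3, 0], "turn": 0},
    {"offset": [-9.8, 8.6, 0], "turn": 0},
    {"offset": [-14.7, 12.9, 0], "turn": 0},
    {"offset": [-19.6, 17.2, 0], "turn": 0},
    {"offset": [-19.6, 17.2, 0], "turn": 0},
    {"offset": [-19.6, 17.2, 0], "turn": 0},
    {"offset": [-19.6, 17.2, 0], "turn": 0},
    {"offset": [-19.6, 17.2, 0], "turn": 0},
  ],
  hand=1,
  squeeze=20,
)

```text
t: 0.95
eef_pos: [0.5032, 0.196, 0.4047]
ee_rot: [-3.142, -0.0, -1.57]
force: [0.4, 0.5, 1.0]
width: 0.0875
```

```bash
cat >> h.py <<'E'
def ray(f,u,v,z):
    H=400; fl=H/2/np.tan(np.radians(f['vertical_fov'])/2); T=np.array(f['cam_to_world'])
    d=T[:3,:3]@np.array([(u-f['cx'])/fl,-(v-f['cy'])/fl,-1]); o=T[:3,3]; return o+d*(z-o[2])/d[2]
def proj(f,p):
    H=400; fl=H/2/np.tan(np.radians(f['vertical_fov'])/2); T=np.linalg.inv(np.array(f['cam_to_world']))
    c=T[:3,:3]@p+T[:3,3]; return f['cx']+fl*c[0]/-c[2], f['cy']-fl*c[1]/-c[2]
E
python3 - <<'E'
from h import *
f=load('wrist')
for u,v in [(481,111),(478,68),(473,22)]: print('well',ray(f,u,v,.074).round(4))
P=cloud(load('side')).reshape(-1,3)
print('red cap',[x for x in cloud(load('side'))[170:176,226:236].reshape(-1,3).mean(0).round(3)], cloud(load('side'))[255:262,206:240].mean((0,1)))
f=grab('wrist','wrist1'); P=cloud(f).reshape(-1,3); k=np.isfinite(P).all(1)&(P[:,2]>.094)&(P[:,2]<.106)&(np.hypot(P[:,0]-.5025,P[:,1]-.196)<.03)
q=P[k]; print(len(q),q.mean(0),cv2.minEnclosingCircle(q[:,:2].astype(np.float32)) if len(q) else '')
s=get_state(); print(s['t'],s['eef_pos'],s['ee_rot'],s['force'])
E
```

```text
well [ 0.5345 -0.0648  0.074 ]
well [ 0.5414 -0.0998  0.074 ]
well [ 0.5497 -0.135   0.074 ]
red cap [np.float64(0.717), np.float64(0.13), np.float64(0.15)] [0.71197196 0.2470277  0.06502763]
568 [0.50342204 0.19600332 0.10088847] ((0.5034466981887817, 0.19667507708072662), 0.011340659111738205)
1.0 [0.50346913 0.19552388 0.40452861] [ 3.14144409e+00 -2.93782993e-04 -1.57117166e+00] [ 0.27429491  0.10046342 -0.48853281]
```

View pics/wrist1.png

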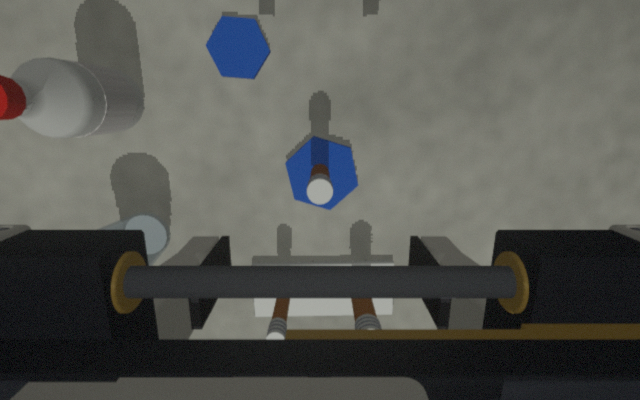

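The wrist view shows the vial's cap at (319,190) standing on the larger pad; its radius is 11.3 mm, so a 22 mm cap and the medium vial. The smaller empty pad is at (238,46). Centre is (0.5034, 0.1966), right below the tool. I'll descend and grip the cap.

Request:
send_rows(
  motion=[
    {"offset": [0, 0, 4], "turn": 0},
    {"offset": [-0.05, 0, 8], "turn": 0},
    {"offset": [-0.05, 0, 12], "turn": 0},
    {"offset": [-0.05, 0, 14.5], "turn": 0},
    {"offset": [-0.05, 0, 15.5], "turn": 0},
    {"offset": [-0.05, 0, 15.9], "turn": 0},
    {"offset": [-0.05, 0, 15.9], "turn": 0},
    {"offset": [-0.05, 0, 15.9], "turn": 0},
  ],
)

```text
t: 1.8
eef_pos: [0.5037, 0.1967, 0.247]
ee_rot: [-3.14, 0.001, -1.571]
force: [0.1, 0.5, 0.0]
width: 0.0873
```

Request:
send_rows(
  motion=[
    {"offset": [0, 0, 0], "turn": 0},
    {"offset": [0, 0, 0], "turn": 0},
    {"offset": [0, 0, 0], "turn": 0},
    {"offset": [0, 0, 0], "turn": 0},
    {"offset": [0, 0, 0], "turn": 0},
    {"offset": [0, 0, 0], "turn": 0},
    {"offset": [0, 0, 0], "turn": 0},
    {"offset": [0, 0, 0], "turn": 0},
  ],
  hand=-1,
  squeeze=25,
)

```text
t: 2.6
eef_pos: [0.503, 0.1965, 0.2456]
ee_rot: [3.142, -0.0, -1.571]
force: [-0.2, -0.1, -0.2]
width: 0.029
```

Request:
send_rows(
  motion=[
    {"offset": [0, 0, 0], "turn": 0},
    {"offset": [0, 0, 0], "turn": 0},
    {"offset": [0, 0, 0], "turn": 0},
    {"offset": [0, 0, 0], "turn": 0},
    {"offset": [0, 0, 0], "turn": 0},
  ],
)

```text
t: 3.1
eef_pos: [0.503, 0.1965, 0.2456]
ee_rot: [3.142, -0.0, -1.571]
force: [0.4, -0.3, -1.0]
width: 0.021
```

Request:
send_rows(
  motion=[
    {"offset": [0, 0, -1], "turn": 0},
    {"offset": [0, 0, -3], "turn": 0},
    {"offset": [0, 0, -7], "turn": 0},
    {"offset": [0, 0, -11], "turn": 0},
    {"offset": [0, 0, -13], "turn": 0},
    {"offset": [0, 0, -13], "turn": 0},
  ],
)

```text
t: 3.7
eef_pos: [0.5036, 0.1968, 0.3802]
ee_rot: [-3.136, 0.004, -1.57]
force: [-0.0, -0.1, 0.0]
width: 0.0216
```

```bash
python3 - <<'E'
from h import *
s=get_state(); print(s['t'],s['eef_pos'],s['ee_rot'],s['force'],s['moment'],s['width'])
E
```

```text
3.7 [0.50360721 0.19679314 0.38020544] [-3.13573634  0.00401597 -1.57025417] [-0.00408014 -0.10337686  0.00533779] [ 0.03032076  0.0296435  -0.00445825] 0.021618837767430357
```

Opening stopped at 21.6 mm, the 22 mm cap. The grasp holds, so next I carry it to just short of the middle well, with the jaws turned 12° to the heater's axes.

Request:
send_rows(
  motion=[
    {"offset": [3, -0.4, 0], "turn": -1.5},
    {"offset": [7, -1, 0], "turn": -3},
    {"offset": [11, -1.7, 0], "turn": -4.5},
    {"offset": [15, -2.3, 0], "turn": -6},
    {"offset": [19, -2.9, 0], "turn": -8},
    {"offset": [23, -3.5, 0], "turn": -10},
    {"offset": [27, -4, 0], "turn": -12},
    {"offset": [29, -4.3, 0], "turn": -12},
  ],
)

```text
t: 4.5
eef_pos: [0.5456, -0.0962, 0.3754]
ee_rot: [3.141, -0.0, -1.362]
force: [0.6, 0.3, 0.1]
width: 0.0215
```

Request:
send_rows(
  motion=[
    {"offset": [1, 0, 0], "turn": 0},
    {"offset": [1, 0, 0], "turn": 0},
    {"offset": [1, 0, 0], "turn": 0},
    {"offset": [1, 0, 0], "turn": 0},
  ],
)

```text
t: 4.9
eef_pos: [0.548, -0.1024, 0.3757]
ee_rot: [3.142, 0.0, -1.36]
force: [0.5, -0.4, -0.1]
width: 0.0211
```

```bash
python3 - <<'E'
from h import *
f=grab('wrist'); cv2.imwrite('pics/wrist2.png',f['frame'])
s=get_state(); print(s['t'],s['eef_pos'],s['ee_rot'],s['force'],s['moment'],s['width'])
P=cloud(f).reshape(-1,3); P=P[np.isfinite(P).all(1)]
b=P[(P[:,2]>.0715)&(P[:,2]<.077)]; print('block',len(b),np.median(b[:,2]),cv2.minAreaRect(b[:,:2].astype(np.float32)))
h=P[(P[:,2]>.064)&(P[:,2]<.077)]; print('heater',cv2.minAreaRect(h[:,:2].astype(np.float32)))
E
```

```text
4.95 [ 0.5479818  -0.10237895  0.37568297] [ 3.14156628e+00  1.58965200e-04 -1.36017870e+00] [-0.36105007  0.14015187 -0.59351917] [0.05450198 0.0798272  0.03200462] 0.021454451253484587
block 15098 0.07513818747304987 ((0.5527523756027222, -0.14513859152793884), (0.10061293840408325, 0.192069411277771), 9.316981315612793)
heater ((0.581372082233429, -0.06917704641819), (0.39921677112579346, 0.19344082474708557), 72.45316314697266)
```

View pics/wrist2.png

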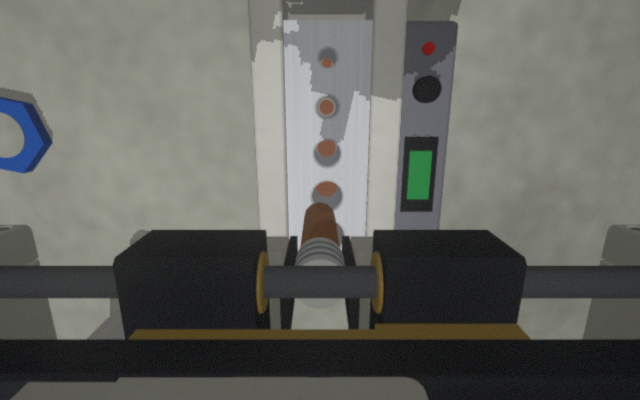

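Four wells show: 12 mm at (328,56), 16 at (326,106), 20 at (327,152), 24 at (327,196). The vial's foot is at (319,205). I'll fit the well mouths using depth.

```bash
cat > wells.py <<'E'
from h import *
def wells(f):
    P=cloud(f); z=P[...,2]
    m=np.zeros(z.shape,np.uint8); m[:,285:372]=(np.nan_to_num(z,nan=0)[:,285:372]<.071)
    nn,l,st,c=cv2.connectedComponentsWithStats(m,connectivity=4)
    out=[]
    for i in range(1,nn):
        if 60<st[i,4]<3000 and st[i,2]<60 and st[i,3]<60:
            cs,_=cv2.findContours((l==i).astype(np.uint8),cv2.RETR_EXTERNAL,cv2.CHAIN_APPROX_NONE)
            if len(cs[0])<8: continue
            e=cv2.fitEllipse(cs[0]); w=ray(f,*e[0],.074); a=ray(f,e[0][0]-st[i,2]/2,e[0][1],.074)
            out.append(w); print(np.round(e[0],1),np.round(e[1],1),st[i,2:4],w.round(4),'R~',np.linalg.norm(w-a).round(4))
    return out
E
python3 - <<'E'
from wells import *
f=load('wrist'); wells(f)
P=cloud(f)
# vial body pixels
fr=f['frame'].astype(int); m=(P[...,2]>.12)&(P[...,2]<.25)&(fr[...,2]>fr[...,0]+40); m[:, :290]=0; m[:,350:]=0
q=P[m]; print(len(q),'lowest',q[:,2].min())
t=get_state()['eef_pos']; yaw=get_state()['ee_rot'][2]
ax=np.array([np.cos(yaw),np.sin(yaw)]); ay=np.array([np.sin(yaw),-np.cos(yaw)])
for lo,hi in [(.135,.15),(.15,.165),(.165,.18),(.18,.2)]:
    k=q[(q[:,2]>lo)&(q[:,2]<hi)]
    if len(k)>20:
        A=np.c_[2*k[:,:2],np.ones(len(k))]; s=np.linalg.lstsq(A,(k[:,:2]**2).sum(1),rcond=None)[0]; d=s[:2]-t[:2]
        print(lo,len(k),'centre rel tool x,y mm',(d@ax*1e3).round(2),(d@ay*1e3).round(2),'r',np.sqrt(s[2]+s[:2]@s[:2]))
for p in ([*t[:2],.1405],[*t[:2],.17]): print(proj(f,np.array(p)))
E
```

```text
[327.5  58.4] [16.8 17.5] [18 18] [ 0.5643 -0.2052  0.074 ] R~ 0.0068
[327.2 107. ] [21.  22.2] [22 23] [ 0.5568 -0.1703  0.074 ] R~ 0.0086
[327.  152.5] [25.  25.1] [27 26] [ 0.5493 -0.1354  0.074 ] R~ 0.011
[327.2 194. ] [24.4 29.9] [30 28] [ 0.5417 -0.1015  0.074 ] R~ 0.0126
[339.5 233.1] [ 5.9 21.1] [ 8 23] [ 0.5237 -0.0696  0.074 ] R~ 0.0035
[319.5 316.1] [31.9 66. ] [58 31] [0.5236 0.0141 0.074 ] R~ 0.0269
118 lowest 0.16101521687428175
0.18 93 centre rel tool x,y mm 0.56 -0.53 r 0.009326483414859189
(np.float64(320.2643288344867), np.float64(215.73075711165902))
(np.float64(320.3770499420644), np.float64(231.54286652815475))
```

The middle well is at (0.5493, -0.1354); the well spacing of 35.7 mm fits the 36 mm given, and both wrist views agree within 0.6 mm. I'll move over it and stop with the foot about 6 mm above the block.

Request:
send_rows(
  motion=[
    {"offset": [1.6, 0.3, 0], "turn": 0},
    {"offset": [3.2, 0.6, 0], "turn": 0},
    {"offset": [3.2, 0.6, 2], "turn": 0},
    {"offset": [3.2, 0.6, 4], "turn": 0},
    {"offset": [3.2, 0.6, 5.4], "turn": 0},
    {"offset": [3.2, 0.6, 6], "turn": 0},
    {"offset": [3.2, 0.6, 6], "turn": 0},
    {"offset": [3.2, 0.6, 6], "turn": 0},
  ],
)

```text
t: 5.75
eef_pos: [0.5492, -0.1355, 0.3164]
ee_rot: [-3.141, -0.0, -1.361]
force: [1.1, -0.3, -0.9]
width: 0.0214
```

```bash
python3 - <<'E'
from h import *
f=grab('scene'); g=grab('side')
s=get_state(); print(s['t'],s['eef_pos'],s['ee_rot'],s['force'],s['moment'],s['width'])
a=cv2.resize(f['frame'][140:260,110:270],None,fx=4,fy=4,interpolation=2)
b=cv2.resize(g['frame'][50:200,260:420],None,fx=4,fy=4,interpolation=2)
cv2.imwrite('pics/crop3.png',cv2.resize(np.hstack([a[:480],b[:480]]),None,fx=.62,fy=.62))
E
```

```text
5.85 [ 0.54919656 -0.1356398   0.31663478] [-3.14006225e+00 -3.57238991e-04 -1.36090101e+00] [-0.19616787 -0.41563631 -0.79815444] [ 0.00227331 -0.01326912 -0.04313037] 0.021311615839163734
```

View pics/crop3.png

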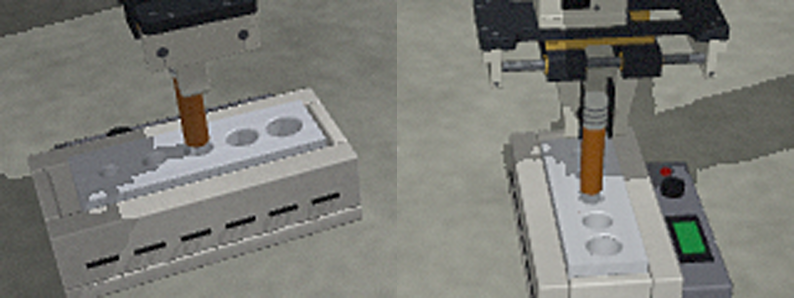

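In the crop the vial's foot hangs over the third well: the 24 and 28 mm wells lie to its +y side, the right place. I'll feel downward in small steps.

Request:
send_rows(
  motion=[
    {"offset": [0, 0, 0.2], "turn": 0},
    {"offset": [0, 0, 0.4], "turn": 0},
    {"offset": [0, 0, 0.6], "turn": 0},
    {"offset": [0, 0, 0.7], "turn": 0},
    {"offset": [0, 0, 0.75], "turn": 0},
  ],
)

```text
t: 6.35
eef_pos: [0.5488, -0.1359, 0.308]
ee_rot: [3.141, -0.0, -1.361]
force: [0.6, 0.2, -0.5]
width: 0.0213
```

Request:
send_rows(
  motion=[
    {"offset": [0, 0, 0.05], "turn": 0},
    {"offset": [0, 0, 0.1], "turn": 0},
    {"offset": [0, 0, 0.1], "turn": 0},
  ],
)

```text
t: 6.65
eef_pos: [0.5489, -0.1358, 0.3071]
ee_rot: [3.142, 0.0, -1.361]
force: [-0.9, -0.2, -0.1]
width: 0.0213
```

Request:
send_rows(
  motion=[
    {"offset": [0, 0, 0.1], "turn": 0},
    {"offset": [0, 0, 0.2], "turn": 0},
    {"offset": [0, 0, 0.2], "turn": 0},
  ],
)

```text
t: 6.95
eef_pos: [0.5488, -0.1358, 0.305]
ee_rot: [3.141, 0.0, -1.361]
force: [-0.2, -0.2, -0.4]
width: 0.0215
```

Request:
send_rows(
  motion=[
    {"offset": [0, 0, 0.1], "turn": 0},
    {"offset": [0, 0, 0.2], "turn": 0},
    {"offset": [0, 0, 0.2], "turn": 0},
  ],
)

```text
t: 7.25
eef_pos: [0.5488, -0.1358, 0.303]
ee_rot: [3.141, 0.0, -1.361]
force: [-0.3, -0.3, -1.1]
width: 0.0217
```

Request:
send_rows(
  motion=[
    {"offset": [0, 0, 0.15], "turn": 0},
    {"offset": [0, 0, 0.3], "turn": 0},
    {"offset": [0, 0, 0.45], "turn": 0},
    {"offset": [0, 0, 0.6], "turn": 0},
    {"offset": [0, 0, 0.6], "turn": 0},
  ],
)

```text
t: 7.75
eef_pos: [0.5488, -0.1359, 0.2969]
ee_rot: [3.141, 0.0, -1.361]
force: [0.0, 0.5, -0.7]
width: 0.0213
```

Request:
send_rows(
  motion=[
    {"offset": [0, 0, 0.15], "turn": 0},
    {"offset": [0, 0, 0.3], "turn": 0},
    {"offset": [0, 0, 0.45], "turn": 0},
    {"offset": [0, 0, 0.6], "turn": 0},
    {"offset": [0, 0, 0.6], "turn": 0},
  ],
)

```text
t: 8.25
eef_pos: [0.5487, -0.1358, 0.2909]
ee_rot: [3.141, 0.0, -1.361]
force: [-0.2, 0.6, -1.2]
width: 0.0213
```

Request:
send_rows(
  motion=[
    {"offset": [0, 0, 0.15], "turn": 0},
    {"offset": [0, 0, 0.3], "turn": 0},
    {"offset": [0, 0, 0.45], "turn": 0},
    {"offset": [0, 0, 0.6], "turn": 0},
    {"offset": [0, 0, 0.75], "turn": 0},
    {"offset": [0, 0, 0.75], "turn": 0},
  ],
)

```text
t: 8.85
eef_pos: [0.5487, -0.1359, 0.2834]
ee_rot: [3.141, 0.0, -1.361]
force: [-0.2, -0.1, -0.6]
width: 0.0214
```

Request:
send_rows(
  motion=[
    {"offset": [0, 0, 0.15], "turn": 0},
    {"offset": [0, 0, 0.3], "turn": 0},
    {"offset": [0, 0, 0.45], "turn": 0},
    {"offset": [0, 0, 0.6], "turn": 0},
    {"offset": [0, 0, 0.7], "turn": 0},
    {"offset": [0, 0, 0.7], "turn": 0},
  ],
)

```text
t: 9.45
eef_pos: [0.5488, -0.1358, 0.2765]
ee_rot: [3.141, 0.0, -1.361]
force: [-0.7, -0.0, -0.3]
width: 0.0213
```

Underside is now at about 0.041. Next come the pad and its ~5 N, in steps of 0.5–1 mm.

Request:
send_rows(
  motion=[
    {"offset": [0, 0, 0.1], "turn": 0},
    {"offset": [0, 0, 0.2], "turn": 0},
    {"offset": [0, 0, 0.3], "turn": 0},
    {"offset": [0, 0, 0.4], "turn": 0},
    {"offset": [0, 0, 0.4], "turn": 0},
  ],
)

```text
t: 9.95
eef_pos: [0.5488, -0.1359, 0.2725]
ee_rot: [3.141, 0.0, -1.361]
force: [0.1, 0.1, -0.1]
width: 0.021
```

Request:
send_rows(
  motion=[
    {"offset": [0, 0, 0.1], "turn": 0},
    {"offset": [0, 0, 0.2], "turn": 0},
    {"offset": [0, 0, 0.3], "turn": 0},
    {"offset": [0, 0, 0.3], "turn": 0},
  ],
)

```text
t: 10.35
eef_pos: [0.5489, -0.1359, 0.2699]
ee_rot: [-3.141, -0.0, -1.361]
force: [0.1, 0.8, 3.2]
width: 0.0214
```

Request:
send_rows(
  motion=[
    {"offset": [0, 0, 0.1], "turn": 0},
    {"offset": [0, 0, 0.2], "turn": 0},
    {"offset": [0, 0, 0.2], "turn": 0},
  ],
)

```text
t: 10.65
eef_pos: [0.5489, -0.1358, 0.2677]
ee_rot: [-3.141, -0.0, -1.361]
force: [-0.5, -0.5, 4.0]
width: 0.0215
```

The pad was met at about 0.035 and yields at 4 N. I'll push on gently.

Request:
send_rows(
  motion=[
    {"offset": [0, 0, 0.1], "turn": 0},
    {"offset": [0, 0, 0.2], "turn": 0},
    {"offset": [0, 0, 0.3], "turn": 0},
    {"offset": [0, 0, 0.3], "turn": 0},
  ],
)

```text
t: 11.05
eef_pos: [0.5489, -0.1358, 0.2645]
ee_rot: [-3.141, 0.0, -1.361]
force: [0.4, -1.2, 3.2]
width: 0.0211
```

Request:
send_rows(
  motion=[
    {"offset": [0, 0, 0.1], "turn": 0},
    {"offset": [0, 0, 0.2], "turn": 0},
    {"offset": [0, 0, 0.2], "turn": 0},
  ],
)

```text
t: 11.35
eef_pos: [0.5489, -0.1358, 0.2625]
ee_rot: [-3.141, 0.0, -1.361]
force: [0.3, 0.1, 3.2]
width: 0.0213
```

Request:
send_rows(
  motion=[
    {"offset": [0, 0, 0.05], "turn": 0},
    {"offset": [0, 0, 0.1], "turn": 0},
    {"offset": [0, 0, 0.1], "turn": 0},
  ],
)

```text
t: 11.65
eef_pos: [0.5489, -0.1358, 0.2616]
ee_rot: [-3.142, 0.0, -1.361]
force: [1.0, -0.5, 2.7]
width: 0.0214
```

Request:
send_rows(
  motion=[
    {"offset": [0, 0, 0.03], "turn": 0},
    {"offset": [0, 0, 0.06], "turn": 0},
    {"offset": [0, 0, 0.06], "turn": 0},
  ],
)

```text
t: 11.95
eef_pos: [0.5489, -0.1358, 0.2611]
ee_rot: [-3.141, -0.0, -1.361]
force: [-0.6, 0.4, 3.5]
width: 0.0216
```

Request:
send_rows(
  motion=[
    {"offset": [0, 0, 0.03], "turn": 0},
    {"offset": [0, 0, 0.06], "turn": 0},
    {"offset": [0, 0, 0.06], "turn": 0},
  ],
)

```text
t: 12.25
eef_pos: [0.5489, -0.1359, 0.2604]
ee_rot: [-3.141, -0.0, -1.361]
force: [1.0, -0.9, 3.6]
width: 0.0215
```

Request:
send_rows(
  motion=[
    {"offset": [0, 0, 0.03], "turn": 0},
    {"offset": [0, 0, 0.05], "turn": 0},
    {"offset": [0, 0, 0.05], "turn": 0},
  ],
)

```text
t: 12.55
eef_pos: [0.5489, -0.1358, 0.2599]
ee_rot: [-3.142, -0.0, -1.361]
force: [-0.1, 0.3, 3.8]
width: 0.0212
```

Request:
send_rows(
  motion=[
    {"offset": [0, 0, 0.03], "turn": 0},
    {"offset": [0, 0, 0.05], "turn": 0},
    {"offset": [0, 0, 0.05], "turn": 0},
  ],
)

```text
t: 12.85
eef_pos: [0.5489, -0.1359, 0.2596]
ee_rot: [-3.141, -0.0, -1.361]
force: [-0.2, -0.1, 5.4]
width: 0.0217
```

Request:
send_rows(
  motion=[
    {"offset": [0, 0, 0.02], "turn": 0},
    {"offset": [0, 0, 0.04], "turn": 0},
    {"offset": [0, 0, 0.04], "turn": 0},
  ],
)

```text
t: 13.15
eef_pos: [0.5489, -0.1359, 0.2595]
ee_rot: [-3.141, -0.0, -1.361]
force: [-0.7, 0.0, 6.7]
width: 0.0212
```

It stopped firm at TCP z 0.2595, as predicted for fully home (0.2596), and the force is rising. Let go and withdraw.

Request:
send_rows(
  motion=[
    {"offset": [0, 0, 0], "turn": 0},
    {"offset": [0, 0, 0], "turn": 0},
    {"offset": [0, 0, 0], "turn": 0},
    {"offset": [0, 0, 0], "turn": 0},
    {"offset": [0, 0, 0], "turn": 0},
    {"offset": [0, 0, 0], "turn": 0},
    {"offset": [0, 0, 0], "turn": 0},
    {"offset": [0, 0, 0], "turn": 0},
  ],
  hand=1,
)

```text
t: 13.95
eef_pos: [0.5488, -0.1358, 0.259]
ee_rot: [3.142, 0.0, -1.361]
force: [0.0, 0.1, -0.1]
width: 0.0797
```

Request:
send_rows(
  motion=[
    {"offset": [0, 0, -0.5], "turn": 0},
    {"offset": [0, 0, -2], "turn": 0},
    {"offset": [0, 0, -5], "turn": 0},
    {"offset": [0, 0, -9], "turn": 0},
    {"offset": [0, 0, -13], "turn": 0},
    {"offset": [0, 0, -15], "turn": 0},
    {"offset": [0, 0, -15], "turn": 0},
    {"offset": [0, 0, -15], "turn": 0},
  ],
)

```text
t: 14.75
eef_pos: [0.5486, -0.1358, 0.4095]
ee_rot: [-3.14, 0.0, -1.362]
force: [-0.7, -1.0, -1.2]
width: 0.0873
```

```bash
python3 - <<'E'
from h import *
f=grab('wrist'); g=grab('side'); s=get_state(); print(s['t'],s['eef_pos'],s['width'],s['force'])
for n,F in (('wrist',f),('side',g)):
    P=cloud(F).reshape(-1,3); k=np.isfinite(P).all(1)&(np.hypot(P[:,0]-.549,P[:,1]+.136)<.014)&(P[:,2]>.105)&(P[:,2]<.125)
    q=P[k]; print(n,len(q), 'top z',np.median(q[:,2]),cv2.minEnclosingCircle(q[q[:,2]>.111][:,:2].astype(np.float32)))
    b=P[np.isfinite(P).all(1)&(P[:,2]>.07)&(P[:,2]<.079)&(np.hypot(P[:,0]-.549,P[:,1]+.136)<.04)&(np.hypot(P[:,0]-.549,P[:,1]+.136)>.014)]; print('block z',np.median(b[:,2]))
w=cv2.resize(f['frame'][100:300,220:420],(400,400)); d=cv2.resize(g['frame'][80:380,250:450],None,fx=4/3,fy=4/3)[:400]
cv2.imwrite('pics/end.png',np.hstack([w,d]))
E
```

```text
14.85 [ 0.54842064 -0.13581679  0.40812542] 0.08774897098620152 [0.03417379 0.08352896 0.54986896]
wrist 612 top z 0.11517240070176182 ((0.5496066808700562, -0.13549499213695526), 0.011258329264819622)
block z 0.07521028882662917
side 80 top z 0.11332635675625069 ((0.5480119585990906, -0.1353200376033783), 0.012616419233381748)
block z 0.07467578565313082
```

View pics/end.png

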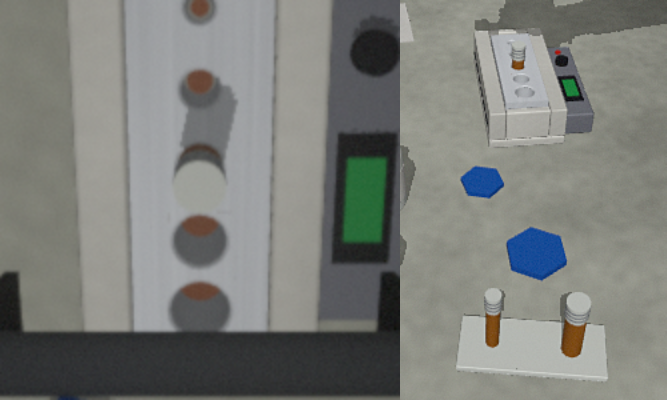

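The vial sits upright in the middle well with its cap at about (200,188) in the left crop. Its top is 40.0 mm above the block (16 + 24 mm expected). The other vials still stand on the board.

```bash
python3 -c "
from station import *
print(job_done())"
```

```text
the job is handed in; nothing more can be done
None
```

The vial on the blue pad was the medium one: the jaws closed on its cap at about 21.5 mm, and the cap is 22 mm across. I put it in the middle (20 mm) well of the heater, let go and handed the job in at about 15 s of the 72 s allowed.

- **Insertion:** The vial went into the well without touching the sides. It met the copper pad about 11 mm above full depth and pushed it down at 3–4 N. It then stopped firmly at the height worked out for fully home, with a highest wrist reading of 6.7 N.
- **Last checks:** In the wrist view the vial's top is 40.0 mm above the block, as expected when fully home. The side view gives 38.7 mm; that is within the 2 mm camera calibration. It stands upright in the wrist view, where its cap lies within 0.5 mm of the measured well centre.
- **Other items:** The last picture shows the other two vials upright on the board. I did not look at the bottle and beaker again, but the arm never came near them. The gripper is clear of everything.

No check failed. The hand-in reports no verdict, so these checks are all I have to go on.

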